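# Open the roll-top toy bin and put the toy screwdriver away

### The job

Put the wooden toy screwdriver away: roll the slatted cover of the wooden toy bin all the way open and lay the screwdriver on the bin's floor, wholly inside. Leave the cover fully open, and leave the other toys and the cup where they stand.

Things in the scene. Friction and masses are not known exactly. Their poses are not given: they have to be found in the camera images.
- bin: Beech toy bin with roll-top cover, fixed to the bench: 380 mm deep (own x), 314 mm wide (own y), 290 mm high. Origin: centre of its underside; z up. Its -x side is the mouth, with a sill wall 90 mm high at x = -178 to -164 mm; +x is the closed, hooded back. The mouth looks roughly to the robot's right. Side cheeks 12 mm thick, tops half-round, radius 190 mm about the cover's axis.
- bin_floor (a point): Centre of the bin's inner floor, axes as the bin's, 50 mm above the bin's underside. The inside reaches from x = -164 to +177 mm and y = -145 to +145 mm of this point. With the cover fully open the mouth is free from above from the sill back to x = +10 mm, over the full inner width; the sill's top is 40 mm above this floor.
- cover (a joint): Curved slatted cover (tambour), turning about a level axis along the bin's y, at the bin's x = 0, 100 mm above its underside; slats 9 mm thick at radius 170 mm. 0 = shut (leading edge down at the sill), 1.7 rad = fully open (end stop, edge just past the top). Opens upward and back, needs about 3 to 7 N at the handle, stays where left. Starts between 0 and 0.4.
- cover_handle (a point): Centre of the cover's T-handle: round wooden bar, 26 mm diameter, 50 mm long, along the bin's y, both ends free, on a 22 mm wide stem at mid-width near the leading edge. Circles at radius 205 mm about the cover's axis; at joint value q its elevation is 0.1745 + q rad, from the bin's -x direction upward. Pinched across its ends from above, it turns between the fingers.
- screwdriver_handle (a point): Chunky wooden toy screwdriver on the bench, 142 mm long, about 90 g. This point: centre of its square handle, 18 mm above its underside. Handle 75 mm long (own x), 36 mm wide and high. Own +x points to the tip, z up. An 18 mm round shaft and a 24 mm wide flat blade follow, the tip 104.5 mm from this point. It balances near this point, a little towards the tip.
- screwdriver_tip (a point): Tip of the toy screwdriver's blade, 104.5 mm from the handle's centre along its x.
- truck: Red plastic toy dump truck, 160 x 80 x 93 mm, a bystander; origin at its underside's centre.
- hat: Yellow toy hard hat, 164 mm across, 76 mm high, a bystander; origin at its underside's centre.
- toolbox: Grey plastic toy tool box with a black snap clasp and carrying handle, 186 x 110 x 113 mm, a bystander; origin at its underside's centre.
- cup: Aluminium cup, 72 mm across, 85 mm high, a bystander; origin at its underside's centre.
Not all that is in view belongs to the job. There is more than one size of the part that bears screwdriver_handle; the job needs the smaller.

How it is judged (in metres and radians):
At the end, for the whole second after the job is handed in: The cover stands open (joint above 1.55 of 1.7 rad) and still; the screwdriver is at rest on the bin's floor, handle centre and tip both between the bin's inner walls and less than 90 mm above the bin's underside (below the sill's top) (value of joint cover above 1.55 rad and x of screwdriver_handle in the frame of bin between -0.165 and 0.178 m and y of screwdriver_handle in the frame of bin between -0.146 and 0.146 m and z of screwdriver_handle in the frame of bin between 0.05 and 0.09 m and x of screwdriver_tip in the frame of bin between -0.165 and 0.178 m and y of screwdriver_tip in the frame of bin between -0.146 and 0.146 m and z of screwdriver_tip in the frame of bin below 0.09 m and linear speed of screwdriver below 0.03 m/s and velocity of joint cover between -0.05 and 0.05 rad/s); the robot touches nothing.
It fails at once if a bystander toy or the cup is shifted by more than 40 mm (distance of any of truck, hat, toolbox, cup from where it was at the start of the episode above 0.04 m).
It also fails if it takes over 64 s, if anything falls off the work surface, if the arm or the gripper's body presses on something with over 40 N, if the wrist force passes 120 N, or if a joint passes its speed limit or range.

### The arm

A 6-joint arm with a two-finger parallel gripper is mounted at the origin on the work surface. World frame = base frame: x ahead of the robot, y to its left, z up, the work surface at z = 0. Lengths are in mm, angles in degrees, forces in N, time in s.
With the tool pointing down it reaches from about 350 to 850 mm from the base axis. Payload 8.1 kg.
Tool frame: the origin (TCP) lies midway between the tips of the shut fingers; the grasp point (between the pads) lies 19 mm behind it; z points along the fingers, y is the line along which they close (so a half turn about z gives the same grasp; the last joint's range is limited). The gripper opens to 85 mm and grips with 20 to 120 N. Pads are 22 mm wide; open, the fingers measure 114 mm over their backs; the gripper's body (76 mm by 85 mm) begins 54 mm behind the grasp point. The pads swing forward as they close: fully open they stand 13 mm farther back than shut.
Start: joints at [70.737, 7.471, 85.268, -0, 87.261, -4.893], TCP at [148.885, 581.239, 194.992] pointing down, gripper open.
Joint ranges: [-169.43, 169.43], [-51.17, 129.36], [1.28, 143.12], [-76.62, 256.62], [0, 156.53], [-152.29, 152.29]. Speed limits (degrees/s): [136.94, 136.94, 159.86, 180, 180, 180].

### API

Orientations are given as [roll, pitch, yaw] about the fixed x, y, z axes, in that order (R = Rz(yaw) Ry(pitch) Rx(roll)).
In Python, from bench import r gives the robot as it stands.
- The arm moves only by the tool send_rows, never from a script. Its argument "increments" is a list of rows, each a list of 6 numbers: the shift along the tool's x, y, z in mm, then the turn, a rotation vector about the tool's x, y, z in rad. A call has 1 to 5 rows; each row shifts and turns the commanded pose from where the row before left it, along the tool's axes as they then stand; what a row does not reach is not made up. A row lasts 1/8 s, in which the tool goes at most 62.5 mm and 10.7 degrees, less where a joint would pass 70% of its speed; a pose out of reach is approached as far as the arm can. A call is refused whole if a number of a shift passes 62.5 or a number of a turn 0.188, either way. A call with a gripper value outside its range is refused whole. "grip" is the closure, from -1 (fully open) to 1 (shut), set as the call begins (left out, the last holds). The fingers move at their own pace and stop on an object; "grip_force" is the grip in N (left out, the last holds). Time passes only in rows, so rows that do not move let the fingers close. It gives the time, the measured TCP pose, the force, the opening and the grip force at its end, in the units of the state.
- r.sense(): the state, without advancing time (a new reading comes with each control period).
- r.snapshot(name): name is "side" or "top"; returns a dict with "img" (400x640x3 uint8, blue, green, red), "z_map" (400x640 float32, mm along the optical axis (not along the pixel's ray), 0 where there is no reading), "fx", "fy", "cx", "cy" (pixels), "view" (4x4, takes a point from world to camera coordinates). Camera axes: x right, y down, z forward; pixel columns grow to the right and rows downward; lengths in mm; the calibration is good to about 2 mm. A picture is of the moment at which its call begins.
- r.hand_in(): hands the job in; it is judged then, once.
The state is a dict: "time": time; "joint_pos": joint angles; "qd": joint speeds; "joint_efforts": joint torques, N m; "tool_pos": TCP position; "tcp_rot": TCP orientation; "ft_force": force on the tool from outside, world axes, zero at the start; "wrist_torque": the same for the moment, N m; "finger_gap": finger opening in mm; "grip_force": force on a finger pad.
Only numpy, scipy, OpenCV 4.12 (cv2) and the standard library are available. Lean on these libraries where they do the work, as an engineer would, in place of code of your own. Each camera call takes 0.05 s, during which the arm holds its last target. There are 200 camera calls.

## Working session

There is one attempt and no reset: what is moved stays moved. The work goes in short steps, Python scripts to look and compute and a tool call to move; the robot and the scene stay as the last step left them, time stands still between calls to the robot, and variables do not carry over. Pictures are saved under pics/ and viewed, at most 10 in all, crops included, and the job is handed in when it is done.

Besides the shell and the picture viewer there is one more tool, called in YAML: its name, and indented under it one key for each argument. send_rows: Moves the arm, as the interface text tells. Its arguments: {"type":"object","properties":{"increments":{"type":"array"},"grip":{"type":"number"},"grip_force":{"type":"number"}},"required":["increments"]}

```bash
mkdir -p pics
cat > h.py <<'E'
import numpy as np, cv2
from bench import r
def snap(n):
    s=r.snapshot(n); np.savez('/tmp/%s.npz'%n,**{k:np.array(v) for k,v in s.items()}); return s
def cloud(s):
    z=s['z_map']; v,u=np.mgrid[0:400,0:640]
    P=np.stack([(u-s['cx'])/s['fx']*z,(v-s['cy'])/s['fy']*z,z,np.ones_like(z)],-1)
    W=(P@np.linalg.inv(s['view']).T)[...,:3]; W[z==0]=np.nan; return W
E
python3 - <<'E'
from h import *
for n in('side','top'):
    s=snap(n); cv2.imwrite(f'pics/{n}0.png',s['img']); print(n,np.linalg.inv(s['view'])[:3].round(2).tolist(),s['fx'])
print(r.sense())
E
```

```text
side [[0.58, -0.77, 0.26, 149.03], [-0.81, -0.55, 0.19, -330.15], [-0.01, -0.33, -0.95, 1406.04]] 411.8303572949886
top [[0.01, -0.98, 0.18, 217.28], [-1.0, -0.01, 0.02, -71.94], [-0.02, -0.18, -0.98, 1658.06]] 383.27131178702354
{'time': 0.1, 'joint_pos': array([ 7.07370725e+01,  7.51243381e+00,  8.53252909e+01,  1.49940034e-03,
        8.72631600e+01, -4.89224862e+00]), 'qd': array([-0.05459042, -0.12926611, -0.18178882,  0.08804415, -0.02843932,
        0.06156019]), 'joint_efforts': array([-5.00085189e-04, -5.70955646e+01, -5.01941085e+01, -3.37928213e-04,
        8.32184160e-03, -3.77226945e-05]), 'tool_pos': array([148.68231374, 580.68093857, 194.01060161]), 'tcp_rot': array([-1.79899611e+02, -1.00957640e-02,  1.65629239e+02]), 'ft_force': array([ 0.15139793,  0.84175889, -0.49684176]), 'wrist_torque': array([ 0.01576029, -0.04680017,  0.0153606 ]), 'grip_force': 0.0, 'finger_gap': 85.37953301677715}
```

View pics/side0.png

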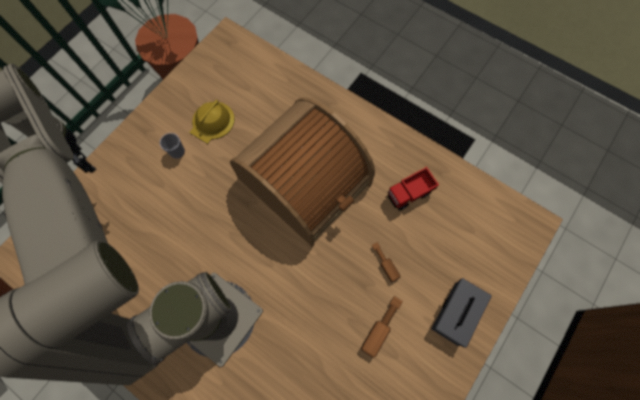

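View pics/top0.png

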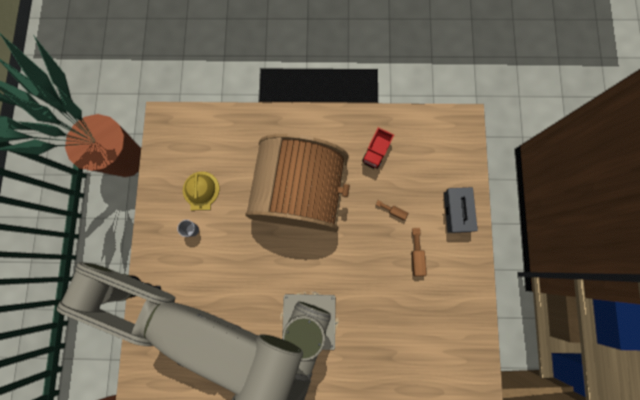

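The small screwdriver is at about (392,211) in the top view and (385,262) in the side view; the large one is below it at (418,253). The cover is nearly shut. Its T-handle is at (345,188) top and (345,202) side.

Run:
```python
from h import *
for n in('top','side'):
    s=dict(np.load(f'/tmp/{n}.npz')); W=cloud(s)
    box=(slice(195,228),slice(370,415)) if n=='top' else (slice(238,288),slice(368,405))
    P=W[box].reshape(-1,3); P=P[(P[:,2]>10)&(P[:,2]<60)]
    H=P[P[:,2]>27]
    print(n,'sd n',len(P),'all',P[:,:2].min(0),P[:,:2].max(0),'handle',H.mean(0),cv2.minAreaRect(H[:,:2].astype(np.float32)),cv2.minAreaRect(P[:,:2].astype(np.float32)), np.nanmax(P[:,2]))
    # bin
    box=(slice(125,240),slice(235,365)) if n=='top' else (slice(90,245),slice(222,382))
    B=W[box].reshape(-1,3); B=B[B[:,2]>60]
    B=B[(B[:,0]>250)]
    print('bin',len(B),cv2.minAreaRect(B[:,:2].astype(np.float32)),B[:,2].max())
    for lo,hi in((60,120),(120,160),(160,200),(200,240),(240,270),(270,300)):
        b=B[(B[:,2]>lo)&(B[:,2]<=hi)]
        if len(b)>5: print(lo,hi,len(b),np.array(cv2.boxPoints(cv2.minAreaRect(b[:,:2].astype(np.float32)))).round().tolist())
    # handle patch of the cover
    c=(188,345) if n=='top' else (202,345)
    print('knob',W[c[0]-10:c[0]+11:2,c[1]-8:c[1]+9:2].round()[...,:].reshape(11,9,3).tolist() if 0 else W[c[0]-8:c[0]+9:4,c[1]-8:c[1]+9:4].round().tolist())
    for nm,c in (dict(hat=(190,201),cup=(230,188),truck=(148,377),tb=(210,460)) if n=='top' else dict(hat=(120,212),cup=(146,172),truck=(188,412),tb=(312,462))).items(): print(nm,W[c].round())
```

```text
top sd n 234 all [ 422.75885674 -410.78071841] [ 504.59562242 -279.59329837] handle [ 453.75794744 -367.88367062   34.36969233] ((461.5422058105469, -352.2391357421875), (120.80181884765625, 35.19878387451172), 64.15087127685547) ((467.0251159667969, -342.5299987792969), (143.05838012695312, 36.60096740722656), 64.15087127685547) 43.37558565488848
bin 7746 ((547.9364624023438, 18.14044189453125), (450.6102294921875, 326.5898742675781), 82.28895568847656) 295.8878265359199
60 120 228 [[356.0, -183.0], [680.0, -227.0], [740.0, 219.0], [416.0, 263.0]]
120 160 380 [[363.0, -132.0], [675.0, -174.0], [729.0, 220.0], [417.0, 262.0]]
160 200 782 [[363.0, -131.0], [675.0, -174.0], [727.0, 212.0], [415.0, 254.0]]
200 240 1480 [[369.0, -84.0], [682.0, -127.0], [726.0, 193.0], [413.0, 236.0]]
240 270 3269 [[374.0, -57.0], [688.0, -98.0], [722.0, 165.0], [408.0, 205.0]]
270 300 1607 [[379.0, -17.0], [692.0, -60.0], [717.0, 123.0], [404.0, 165.0]]
knob [[[560.0, -107.0, 168.0], [578.0, -126.0, 93.0], [600.0, -147.0, -1.0], [600.0, -165.0, -1.0], [600.0, -182.0, -1.0]], [[545.0, -108.0, 166.0], [57
[... 1477 characters left out ...]
, 166.0]]
knob [[[529.0, -107.0, 173.0], [544.0, -113.0, 148.0], [556.0, -121.0, 133.0], [578.0, -125.0, 90.0], [594.0, -132.0, 63.0]], [[523.0, -111.0, 156.0], [531.0, -122.0, 153.0], [537.0, -133.0, 158.0], [543.0, -144.0, 162.0], [594.0, -135.0, 27.0]], [[516.0, -117.0, 140.0], [520.0, -129.0, 153.0], [523.0, -142.0, 167.0], [531.0, -152.0, 163.0], [590.0, -140.0, -0.0]], [[518.0, -117.0, 94.0], [506.0, -138.0, 162.0], [512.0, -149.0, 167.0], [569.0, -137.0, 1.0], [577.0, -148.0, 1.0]], [[511.0, -122.0, 77.0], [531.0, -127.0, 34.0], [548.0, -134.0, 3.0], [557.0, -145.0, -1.0], [564.0, -157.0, 5.0]]]
hat [535. 458.  60.]
cup [379. 541.   5.]
truck [ 740. -286.   42.]
tb [ 461. -627.   85.]
```

Run:
```python
from h import *
a=cv2.imread('pics/top0.png')[120:250,235:425]; b=cv2.imread('pics/side0.png')[90:290,225:415]
a=cv2.resize(a,None,fx=4,fy=4,interpolation=2); b=cv2.resize(b,None,fx=3,fy=3,interpolation=2)
cv2.imwrite('pics/crop_top.png',a)
```

```text
(no output)
```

View pics/crop_top.png

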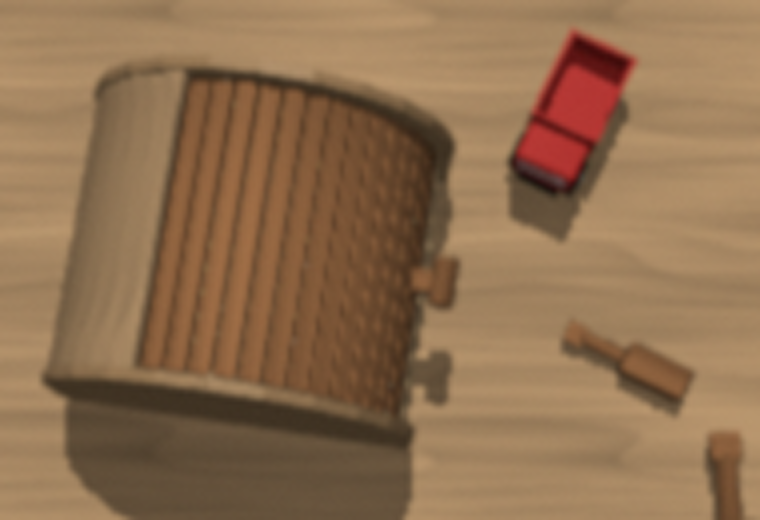

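The crop shows the cover almost shut, with the T-bar at crop (440,282). The screwdriver handle is at (655,370) and its tip at (573,333). The bin's yaw comes out at about 82°, its centre at about (550.5, 54), and the bar at about (523,-143,150). All of these agree with the given sizes.

```bash
cat > p.py <<'E'
from h import *
import sys,json
from scipy.spatial.transform import Rotation as R, Slerp
B0=np.array([550.5,54,0]); BY=82.15
RB=R.from_euler('z',BY,degrees=True)
def bin2w(p): return B0+RB.apply(p)
def down(yaw): return R.from_euler('xyz',[180,0,yaw],degrees=True)
def plan(wps,step=50,start=None):
    """wps: (pos, Rotation[,step]); prints rounded rows in calls of 5"""
    s=r.sense(); p=s['tool_pos'].copy() if start is None else start[0]; q=R.from_euler('xyz',s['tcp_rot'],degrees=True) if start is None else start[1]
    rows=[]
    for w in wps:
        st=w[2] if len(w)>2 else step
        ang=(q.inv()*w[1]).magnitude(); n=max(1,int(np.ceil(max(np.linalg.norm(w[0]-p)/st,ang/.16))))
        sl=Slerp([0,1],R.concatenate([q,w[1]])); p0=p.copy()
        for k in range(1,n+1):
            d=np.round(q.inv().apply(p0+(np.array(w[0])-p0)*k/n-p),0); t=np.round((q.inv()*sl(k/n)).as_rotvec(),3)
            p=p+q.apply(d); q=q*R.from_rotvec(t); rows.append([*map(int,d),*[float(a)+0 for a in t]])
    for i in range(0,len(rows),5): print(json.dumps(rows[i:i+5]))
    print('end',p.round(1),q.as_euler('xyz',degrees=True).round(1),len(rows))
E
python3 - <<'E'
from p import *
for n in('top','side'):
    W=cloud(dict(np.load(f'/tmp/{n}.npz'))).reshape(-1,3); a=np.radians(75.63); 
    u=W[:,0]*np.cos(a)+W[:,1]*np.sin(a); v=-W[:,0]*np.sin(a)+W[:,1]*np.cos(a)
    for k in range(-100,800,50):
        m=(u>k)&(u<k+50)&(abs(v)<110)&(W[:,2]>100)
        if m.sum()>3: print(n,k,W[m,2].max().round(),W[m,2].min().round(),v[m].min().round(),v[m].max().round())
plan([([149,581,300],down(165.6)),([340,270,430],down(120)),([523,-143,350],down(82.15)),([523,-143,230],down(82.15))],45)
E
```

```text
top -100 399.0 241.0 -84.0 109.0
top -50 721.0 266.0 -89.0 110.0
top 0 748.0 268.0 -93.0 88.0
top 50 749.0 246.0 -91.0 106.0
top 100 728.0 634.0 -28.0 109.0
top 150 716.0 621.0 -26.0 101.0
top 200 704.0 606.0 -30.0 97.0
top 250 693.0 599.0 -32.0 95.0
top 300 682.0 597.0 -33.0 86.0
top 350 670.0 563.0 -44.0 86.0
top 400 657.0 558.0 -49.0 85.0
top 450 654.0 554.0 -53.0 79.0
top 500 652.0 251.0 -57.0 76.0
top 550 651.0 249.0 -64.0 70.0
top 600 649.0 363.0 -66.0 66.0
side -100 399.0 100.0 -90.0 109.0
side -50 723.0 101.0 -95.0 110.0
side 0 746.0 273.0 -99.0 110.0
side 50 746.0 321.0 -87.0 110.0
side 100 726.0 626.0 -32.0 110.0
side 150 713.0 615.0 -31.0 95.0
side 200 701.0 605.0 -35.0 93.0
side 250 691.0 595.0 -37.0 89.0
side 300 679.0 594.0 -38.0 80.0
side 350 668.0 563.0 -49.0 83.0
side 400 657.0 556.0 -54.0 63.0
side 450 650.0 553.0 -58.0 58.0
side 500 649.0 247.0 -62.0 54.0
side 550 648.0 247.0 -69.0 49.0
side 600 647.0 244.0 -71.0 -7.0
[[0, 0, -35, -0.001, 0.0, 0.0], [0, 0, -36, 0.0, 0.0, 0.0], [0, 0, -35, -0.001, 0.0, 0.001], [-29, -28, -14, 0.0, 0.0, 0.088], [-32, -26, -15, 0.0, 0.0, 0.089]]
[[-33, -22, -14, 0.0, 0.0, 0.088], [-36, -20, -15, 0.0, 0.0, 0.089], [-37, -16, -14, 0.0, 0.0, 0.088], [-38, -13, -15, 0.0, 0.0, 0.088], [-40, -9, -14, 0.0, 0.0, 0.089]]
[[-40, -6, -15, 0.0, 0.0, 0.088], [-40, -3, -14, 0.0, 0.0, 0.088], [-41, -4, 7, 0.0, 0.0, 0.06], [-41, -2, 8, 0.0, 0.0, 0.06], [-41, 0, 7, 0.0, 0.0, 0.06]]
[[-41, 3, 7, 0.0, 0.0, 0.06], [-41, 6, 7, 0.0, 0.0, 0.06], [-40, 8, 8, 0.0, 0.0, 0.061], [-40, 10, 7, 0.0, 0.0, 0.06], [-39, 13, 7, 0.0, 0.0, 0.06]]
[[-38, 15, 7, 0.0, 0.0, 0.06], [-38, 17, 8, 0.0, 0.0, 0.06], [-36, 20, 7, 0.0, 0.0, 0.06], [0, 0, 40, 0.0, 0.0, 0.0], [0, 0, 40, 0.0, 0.0, 0.0]]
[[0, 0, 40, 0.0, 0.0, 0.0]]
end [ 523.3 -143.2  229.8] [-180.    -0.    82.1] 26
```

The forearm runs about 350 mm above the TCP, so it clears the cheeks. Moving to above the handle.

send_rows:
  increments:
    - [0,0,-35,0,0,0]
    - [0,0,-36,0,0,0]
    - [0,0,-35,0,0,0]
    - [-29,-28,-14,0,0,0.088]
    - [-32,-26,-15,0,0,0.089]
  grip: -1

```text
time: 0.72
tool_pos: [191.7, 511.0, 330.0]
tcp_rot: [-180.0, 0.0, 155.4]
ft_force: [0.2, 0.2, 0.0]
finger_gap: 85.2
grip_force: 0.0
```

send_rows:
  increments:
    - [-33,-22,-14,0,0,0.088]
    - [-36,-20,-15,0,0,0.089]
    - [-37,-16,-14,0,0,0.088]
    - [-38,-13,-15,0,0,0.088]
    - [-40,-9,-14,0,0,0.089]

```text
time: 1.35
tool_pos: [298.6, 338.6, 402.2]
tcp_rot: [-180.0, 0.0, 130.0]
ft_force: [1.1, 0.7, -0.3]
finger_gap: 85.2
grip_force: 0.0
```

send_rows:
  increments:
    - [-40,-6,-15,0,0,0.088]
    - [-40,-3,-14,0,0,0.088]
    - [-41,-4,7,0,0,0.06]
    - [-41,-2,8,0,0,0.06]
    - [-41,0,7,0,0,0.06]

```text
time: 1.98
tool_pos: [390.1, 157.0, 408.4]
tcp_rot: [-180.0, -0.0, 109.7]
ft_force: [0.1, 0.7, 0.6]
finger_gap: 85.7
grip_force: 0.0
```

send_rows:
  increments:
    - [-41,3,7,0,0,0.06]
    - [-41,6,7,0,0,0.06]
    - [-40,8,8,0,0,0.061]
    - [-40,10,7,0,0,0.06]
    - [-39,13,7,0,0,0.06]

```text
time: 2.6
tool_pos: [474.2, -30.7, 372.4]
tcp_rot: [-180.0, -0.0, 92.4]
ft_force: [0.7, 0.4, -0.4]
finger_gap: 85.4
grip_force: 0.0
```

send_rows:
  increments:
    - [-38,15,7,0,0,0.06]
    - [-38,17,8,0,0,0.06]
    - [-36,20,7,0,0,0.06]
    - [0,0,40,0,0,0]
    - [0,0,40,0,0,0]

```text
time: 3.22
tool_pos: [524.2, -143.1, 269.5]
tcp_rot: [-180.0, -0.0, 82.1]
ft_force: [0.2, 0.1, 0.2]
finger_gap: 85.7
grip_force: 0.0
```

Run:
```python
from p import *
s=snap('side'); cv2.imwrite('pics/s1.png',cv2.resize(s['img'][110:260,260:460],None,fx=4,fy=4,interpolation=2))
z=r.sense();print(z['time'],z['tool_pos'],z['tcp_rot'])
q=.07
plan([([523,-143,200],down(82.15)),([523,-143,127],down(82.15),25)],45)
```

```text
3.275 [ 521.58590315 -141.81406793  262.54769994] [-1.79461809e+02 -1.25849000e-01  8.21653014e+01]
[[-1, 1, 31, -0.005, -0.001, 0.0], [0, 1, 32, -0.004, -0.001, 0.0], [0, 0, 24, 0.0, 0.0, 0.0], [0, 0, 24, 0.0, 0.0, 0.0], [0, 0, 25, 0.0, 0.0, 0.0]]
end [ 523.  -142.9  126.5] [-180.    -0.    82.2] 5
```

View pics/s1.png

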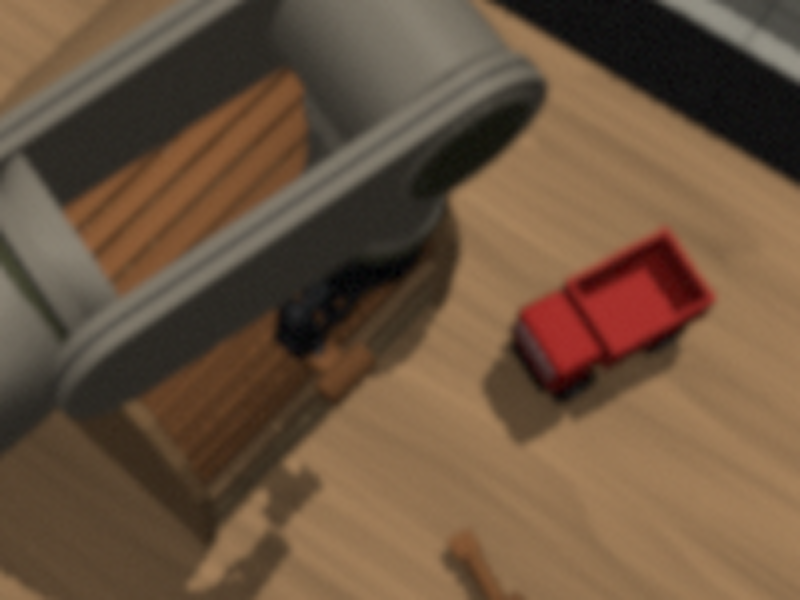

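The picture shows the bar at crop (343,370), just below the fingers at about (290,330), which fits a straight descent. Descending and gripping lightly.

send_rows:
  increments:
    - [0,0,35,0,0,0]
    - [0,0,35,0,0,0]
    - [0,0,25,0,0,0]
    - [0,0,24,0,0,0]
    - [0,0,24,0,0,0]

```text
time: 3.9
tool_pos: [524.3, -142.3, 127.8]
tcp_rot: [-180.0, -0.0, 82.2]
ft_force: [0.1, 0.6, 0.4]
finger_gap: 85.5
grip_force: 0.0
```

send_rows:
  increments:
    - [0,0,0,0,0,0]
    - [0,0,0,0,0,0]

```text
time: 4.15
tool_pos: [524.8, -142.5, 129.4]
tcp_rot: [179.9, 0.0, 82.2]
ft_force: [-0.4, -0.4, -0.7]
finger_gap: 85.4
grip_force: 0.0
```

send_rows:
  increments:
    - [0,0,0,0,0,0]
    - [0,0,0,0,0,0]
    - [0,0,0,0,0,0]
    - [0,0,0,0,0,0]
    - [0,0,0,0,0,0]
  grip: 1
  grip_force: 40

```text
time: 4.78
tool_pos: [524.3, -142.5, 128.2]
tcp_rot: [180.0, 0.0, 82.2]
ft_force: [-0.2, 0.1, 2.9]
finger_gap: 0.0
grip_force: 1.3
```

Run:
```python
from p import *
z=r.sense();print(z['time'],z['tool_pos'],z['tcp_rot'],z['ft_force'],z['finger_gap'],z['grip_force'])
s=snap('side'); cv2.imwrite('pics/s2.png',cv2.resize(s['img'][150:260,260:420],None,fx=5,fy=5,interpolation=2))
```

```text
4.775 [ 524.3396673  -142.45548573  128.201479  ] [1.79982314e+02 6.26734224e-03 8.22093492e+01] [-0.18281842  0.09546976  2.90267252] 0.0005202581542024776 1.2893466465175152
```

View pics/s2.png

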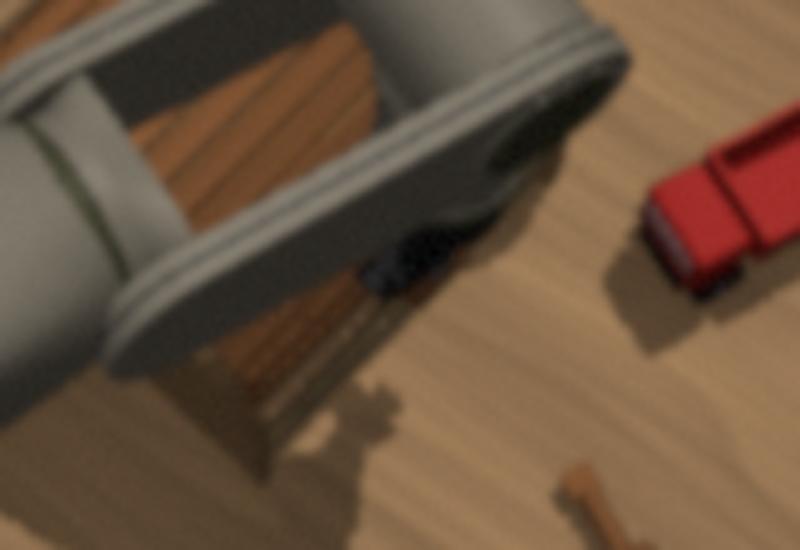

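The fingers closed fully, so the bar was missed. It isn't visible: the gripper at crop (420,260) covers it. I'll open, raise 110 mm, and measure the bar again by colour and depth.

send_rows:
  increments:
    - [0,0,0,0,0,0]
    - [0,0,0,0,0,0]
    - [0,0,0,0,0,0]
    - [0,0,0,0,0,0]
  grip: -1

```text
time: 5.32
tool_pos: [524.0, -142.3, 127.8]
tcp_rot: [-180.0, -0.0, 82.2]
ft_force: [-0.4, 0.1, -0.1]
finger_gap: 72.2
grip_force: 0.0
```

send_rows:
  increments:
    - [0,0,-40,0,0,0]
    - [0,0,-40,0,0,0]
    - [0,0,-50,0,0,0]
    - [0,0,0,0,0,0]

```text
time: 5.82
tool_pos: [526.7, -143.3, 263.5]
tcp_rot: [179.5, 0.1, 82.2]
ft_force: [0.3, -0.0, -0.6]
finger_gap: 85.5
grip_force: 0.0
```

Run:
```python
from p import *
def knob(s,tag):
    W=cloud(s); L=RB.inv().apply((W-B0).reshape(-1,3)).reshape(W.shape)
    hsv=cv2.cvtColor(s['img'],cv2.COLOR_BGR2HSV)
    rad=np.hypot(L[...,0],L[...,2]-100)
    m=(abs(L[...,1])<45)&(rad>185)&(rad<230)&(L[...,2]>70)&(L[...,0]<0)&(hsv[...,1]>80)
    K=L[m]; print(tag,m.sum()); 
    if len(K): print(np.percentile(K,[2,50,98],axis=0).round(1).tolist(),'rad',np.percentile(rad[m],[5,50,95]).round(),'el',np.degrees(np.percentile(np.arctan2(K[:,2]-100,-K[:,0]),[5,50,95])).round(1))
for n in('top','side'):
    knob(dict(np.load(f'/tmp/{n}.npz')) if n=='top' else snap('side'),n+'_old/new'); 
s=snap('side'); cv2.imwrite('pics/s3.png',cv2.resize(s['img'][150:260,260:420],None,fx=5,fy=5,interpolation=2))
z=r.sense();print(z['time'],z['tool_pos'],z['finger_gap'])
```

```text
top_old/new 96
[[-208.9, -22.0, 148.6], [-195.3, 4.8, 160.8], [-177.3, 28.2, 169.1]] rad [188. 206. 216.] el [14.5 17.3 19. ]
side_old/new 152
[[-212.6, -26.2, 147.0], [-200.0, -0.8, 159.9], [-178.7, 21.8, 166.5]] rad [189. 210. 219.] el [13.6 16.7 18.3]
5.925 [ 524.54600799 -142.51997206  258.43013487] 85.6563006748385
```

View pics/s3.png

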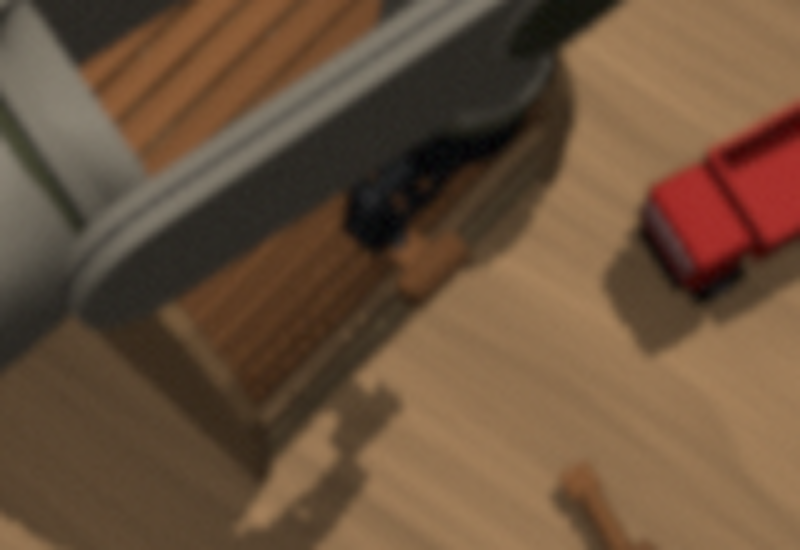

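The bar is unmoved at crop (430,268) and measures about (-199, 0, 150) in the bin frame, which is where the TCP was. I'll locate the gripper itself in the images to find the offset.

Run:
```python
from p import *
z=r.sense(); t=z['tool_pos']; print('tcp bin',RB.inv().apply(t-B0).round(1),z['joint_pos'].round(1),z['tcp_rot'].round(1))
for n in('side','top'):
    s=snap(n); W=cloud(s); L=RB.inv().apply((W-B0).reshape(-1,3)).reshape(W.shape)
    hsv=cv2.cvtColor(s['img'],cv2.COLOR_BGR2HSV)
    m=(hsv[...,2]<70)&(hsv[...,1]<120)&(L[...,2]>230)&(L[...,2]<450)&(abs(L[...,1])<120)&(L[...,0]<-100)&(L[...,0]>-320)
    K=L[m]; print(n,m.sum())
    for lo in range(230,450,20):
        k=K[(K[:,2]>lo)&(K[:,2]<=lo+20)]
        if len(k)>2: print(lo,len(k),k.min(0).round(),k.max(0).round())
    for nm,p in (('tcp',t),('bar',bin2w([-199,0,150])),('barE+',bin2w([-199,25,150])),('barE-',bin2w([-199,-25,150]))):
        c=s['view']@np.append(p,1); print(nm,(s['fx']*c[0]/c[2]+s['cx']).round(1),(s['fy']*c[1]/c[2]+s['cy']).round(1))
```

```text
tcp bin [-198.2   -1.1  258.4] [-20.6  -2.4  88.9  -0.   93.5 -12.8] [179.9   0.   82.2]
side 294
310 6 [-210.   44.  317.] [-206.   49.  330.]
330 3 [-211.   50.  334.] [-206.   53.  349.]
350 39 [-213.  -75.  356.] [-190.   72.  370.]
370 63 [-216.  -72.  371.] [-183.   70.  390.]
390 84 [-217.   17.  390.] [-187.   69.  410.]
410 46 [-225.   25.  410.] [-190.   65.  428.]
430 53 [-236.   -9.  430.] [-203.   35.  450.]
tcp 346.9 192.0
bar 345.2 203.8
barE+ 339.9 209.3
barE- 350.4 198.5
top 122
350 10 [-209.   43.  355.] [-184.   75.  369.]
370 26 [-211.   32.  370.] [-180.   76.  390.]
390 46 [-207.   39.  391.] [-186.   74.  410.]
410 22 [-212.   33.  411.] [-175.   68.  430.]
430 18 [-211.   25.  431.] [-166.   41.  448.]
tcp 347.0 184.0
bar 345.7 190.1
barE+ 344.9 196.2
barE- 346.6 184.1
```

Run:
```python
from p import *
s=snap('side'); V=np.linalg.inv(s['view'])
W=cloud(s); L=RB.inv().apply((W-B0).reshape(-1,3)).reshape(W.shape)
for v in range(184,206,3): print(v,[tuple(L[v,u].round().astype(int))+tuple(s['img'][v,u]//1) for u in range(328,352,4)])
for n in [(42,271),(57,271),(57,300),(42,317)]:
    p=bin2w([-205,n[0],n[1]]); c=s['view']@np.append(p,1); print(n,(s['fx']*c[0]/c[2]+s['cx']).round(1),(s['fy']*c[1]/c[2]+s['cy']).round(1))
cv2.imwrite('pics/s4.png',cv2.resize(s['img'][160:220,310:390],None,fx=10,fy=10,interpolation=2))
```

```text
184 [(np.int64(-236), np.int64(124), np.int64(629), np.uint8(37), np.uint8(42), np.uint8(45)), (np.int64(-239), np.int64(116), np.int64(618), np.uint8(37), np.uint8(43), np.uint8(47)), (np.int64(-186), np.int64(37), np.int64(374), np.uint8(30), np.uint8(32), np.uint8(33)), (np.int64(-201), np.int64(40), np.int64(407), np.uint8(30), np.uint8(29), np.uint8(29)), (np.int64(-209), np.int64(33), np.int64(408), np.uint8(11), np.uint8(11), np.uint8(7)), (np.int64(-213), np.int64(21), np.int64(392), np.uint8(14), np.uint8(14), np.uint8(14))]
187 [(np.int64(-235), np.int64(124), np.int64(610), np.uint8(35), np.uint8(41), np.uint8(44)), (np.int64(-193), np.int64(61), np.int64(411), np.uint8(27), np.uint8(30), np.uint8(33)), (np.int64(-199), np.int64(53), np.int64(407), np.uint8(33), np.uint8(33), np.uint8(32)), (np.int64(-199), np.int64(35), np.int64(372), np.uint8(14), np.uint8(14), np.uint8(16)), (np.int64(-161), np.int64(-36), np.int64(165), np.uint8(17), np.uint8(26), np.uint8(36)), (np.int64(-215), np.int64(22), np.int64(376), np.uint8(17), np.uint8(24), np.uint8(36))]
190 [(np.int64(-141
[... 2608 characters left out ...]
), np.int64(-8), np.int64(161), np.uint8(39), np.uint8(65), np.uint8(99))]
205 [(np.int64(-164), np.int64(44), np.int64(164), np.uint8(29), np.uint8(49), np.uint8(77)), (np.int64(-170), np.int64(30), np.int64(145), np.uint8(25), np.uint8(42), np.uint8(65)), (np.int64(-174), np.int64(15), np.int64(119), np.uint8(26), np.uint8(42), np.uint8(59)), (np.int64(-191), np.int64(17), np.int64(160), np.uint8(38), np.uint8(61), np.uint8(92)), (np.int64(-202), np.int64(9), np.int64(164), np.uint8(38), np.uint8(65), np.uint8(101)), (np.int64(-210), np.int64(0), np.int64(162), np.uint8(32), np.uint8(52), np.uint8(77))]
(42, 271) 338.9 202.2
(57, 271) 335.4 205.8
(57, 300) 335.6 202.6
(42, 317) 339.4 197.0
```

View pics/s4.png

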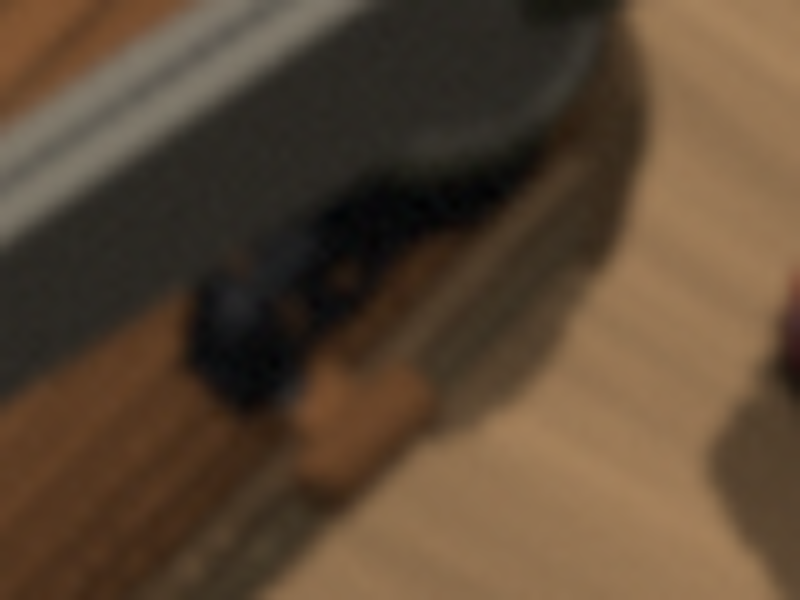

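The crop shows the open fingertip at about crop (290,400), which is px (339,200). Depth puts it at z≈312, about 40 mm higher than the TCP reading implies. That explains why the fingers closed just on top of the bar, with a 2.9 N upward force. So the real tips sit about 35 mm above the reported TCP, and I'll descend about 36 mm further this time.

send_rows:
  increments:
    - [0,0,45,0,0,0]
    - [0,0,45,0,0,0]
    - [0,0,40,0,0,0]
    - [0,0,18,0,0,0]
    - [0,0,18,0,0,0]

```text
time: 6.7
tool_pos: [524.3, -142.5, 91.4]
tcp_rot: [-180.0, 0.0, 82.2]
ft_force: [0.6, -0.1, 0.7]
finger_gap: 85.3
grip_force: 0.0
```

send_rows:
  increments:
    - [0,0,0,0,0,0]
    - [0,0,0,0,0,0]
    - [0,0,0,0,0,0]
    - [0,0,0,0,0,0]
    - [0,0,0,0,0,0]
  grip: 1
  grip_force: 40

```text
time: 7.32
tool_pos: [525.6, -143.0, 93.4]
tcp_rot: [179.8, 0.0, 82.2]
ft_force: [5.0, -2.6, 3.6]
finger_gap: 49.1
grip_force: 49.0
```

The bar is gripped (gap 49 mm). Now computing the arc.

Run:
```python
import numpy as np
e=np.radians(np.linspace(14,107.5,19)); x=np.round(-205*np.cos(e)); z=np.round(205*np.sin(e))
print([[int(a),0,int(-b),0,0,0] for a,b in zip(np.diff(x),np.diff(z))])
```

```text
[[5, 0, -17, 0, 0, 0], [7, 0, -18, 0, 0, 0], [9, 0, -16, 0, 0, 0], [10, 0, -16, 0, 0, 0], [11, 0, -15, 0, 0, 0], [12, 0, -13, 0, 0, 0], [14, 0, -13, 0, 0, 0], [15, 0, -11, 0, 0, 0], [16, 0, -10, 0, 0, 0], [16, 0, -8, 0, 0, 0], [18, 0, -7, 0, 0, 0], [18, 0, -5, 0, 0, 0], [18, 0, -4, 0, 0, 0], [18, 0, -2, 0, 0, 0], [19, 0, 0, 0, 0, 0], [18, 0, 2, 0, 0, 0], [19, 0, 3, 0, 0, 0], [18, 0, 4, 0, 0, 0]]
```

send_rows:
  increments:
    - [5,0,-17,0,0,0]
    - [7,0,-18,0,0,0]
    - [9,0,-16,0,0,0]

```text
time: 7.7
tool_pos: [528.3, -122.2, 143.4]
tcp_rot: [179.8, 0.1, 82.2]
ft_force: [11.9, -3.4, -7.8]
finger_gap: 49.3
grip_force: 46.2
```

send_rows:
  increments:
    - [10,0,-16,0,0,0]
    - [11,0,-15,0,0,0]
    - [12,0,-13,0,0,0]

```text
time: 8.07
tool_pos: [532.8, -89.0, 187.0]
tcp_rot: [179.8, 0.0, 82.2]
ft_force: [13.4, -1.3, -9.2]
finger_gap: 49.3
grip_force: 44.6
```

send_rows:
  increments:
    - [14,0,-13,0,0,0]
    - [15,0,-11,0,0,0]
    - [16,0,-10,0,0,0]
    - [16,0,-8,0,0,0]

```text
time: 8.57
tool_pos: [540.9, -29.0, 228.8]
tcp_rot: [179.9, 0.1, 82.2]
ft_force: [11.3, -3.5, -9.9]
finger_gap: 49.3
grip_force: 43.3
```

send_rows:
  increments:
    - [18,0,-7,0,0,0]
    - [18,0,-5,0,0,0]
    - [18,0,-4,0,0,0]
    - [18,0,-2,0,0,0]

```text
time: 9.07
tool_pos: [550.4, 42.0, 246.7]
tcp_rot: [179.9, 0.1, 82.2]
ft_force: [9.9, -5.5, -7.6]
finger_gap: 49.2
grip_force: 43.1
```

send_rows:
  increments:
    - [19,0,0,0,0,0]
    - [18,0,2,0,0,0]
    - [19,0,3,0,0,0]
    - [18,0,4,0,0,0]
    - [0,0,0,0,0,0]

```text
time: 9.7
tool_pos: [560.6, 117.0, 237.4]
tcp_rot: [179.9, -0.0, 82.3]
ft_force: [9.6, 2.1, -3.7]
finger_gap: 49.6
grip_force: 44.1
```

Run:
```python
from p import *
z=r.sense(); print(z['time'],RB.inv().apply(z['tool_pos']-B0),z['ft_force'],z['finger_gap'])
```

```text
9.7 [ 63.78986615  -1.36945703 237.42213482] [ 9.55339492  2.08127591 -3.72039514] 49.59571448745124
```

The cover is open, with the handle at bin x≈+62. Releasing, rising, then going above the screwdriver.

send_rows:
  increments:
    - [0,0,0,0,0,0]
    - [0,0,0,0,0,0]
    - [0,0,0,0,0,0]
    - [0,0,0,0,0,0]
  grip: -1

```text
time: 10.2
tool_pos: [559.5, 116.1, 238.0]
tcp_rot: [-180.0, 0.0, 82.2]
ft_force: [0.0, 0.2, -0.4]
finger_gap: 85.6
grip_force: 0.0
```

send_rows:
  increments:
    - [0,0,-30,0,0,0]
    - [0,0,-45,0,0,0]
    - [0,0,-30,0,0,0]
    - [0,0,0,0,0,0]

```text
time: 10.7
tool_pos: [560.9, 116.3, 346.7]
tcp_rot: [179.7, -0.1, 82.2]
ft_force: [-0.3, -0.0, 0.3]
finger_gap: 85.5
grip_force: 0.0
```

Run:
```python
from p import *
s=snap('top'); W=cloud(s)
P=W[195:228,370:415].reshape(-1,3); P=P[(P[:,2]>10)&(P[:,2]<60)]
print(cv2.minAreaRect(P[:,:2].astype(np.float32)),P[:,2].max())
s=snap('side'); W=cloud(s); m=np.zeros((400,640),np.uint8); 
P=W[236:284,366:402].reshape(-1,3); P=P[(P[:,2]>8)&(P[:,2]<60)&(P[:,1]>-425)]; print(cv2.minAreaRect(P[:,:2].astype(np.float32)))
L=RB.inv().apply(W.reshape(-1,3)-B0); rad=np.hypot(L[:,0],L[:,2]-100); k=(abs(L[:,1])<100)&(rad>160)&(rad<182)&(L[:,2]>200)
el=np.degrees(np.arctan2(L[k,2]-100,-L[k,0])); print('cover edge el',np.percentile(el,[1,5]))
plan([([500,-200,330],down(73)),([455,-372,220],down(64.15)),([455,-372,100],down(64.15))],50)
```

```text
((458.0519714355469, -361.2156982421875), (177.65521240234375, 35.71198654174805), 63.182003021240234) 44.23148871915646
((490.9770202636719, -359.5787048339844), (142.35874938964844, 79.37340545654297), 58.43374252319336)
cover edge el [94.98023443 95.42309355]
[[-46, -2, 2, 0.0, 0.0, 0.023], [-46, -2, 2, 0.0, 0.0, 0.023], [-46, 0, 1, 0.0, 0.0, 0.023], [-46, 1, 2, 0.0, 0.0, 0.023], [-46, 2, 2, 0.0, 0.0, 0.023]]
[[-46, 3, 2, 0.0, 0.0, 0.023], [-45, 4, 2, 0.0, 0.0, 0.023], [-36, 1, 22, 0.0, 0.0, 0.031], [-35, 3, 22, 0.0, 0.0, 0.031], [-36, 4, 22, 0.0, 0.0, 0.03]]
[[-35, 4, 22, 0.0, 0.0, 0.031], [-35, 6, 22, 0.0, 0.0, 0.031], [0, 0, 40, 0.0, 0.0, 0.0], [0, 0, 40, 0.0, 0.0, 0.0], [0, 0, 40, 0.0, 0.0, 0.0]]
end [ 454.8 -372.    99.6] [-180.     0.    64.2] 15
```

send_rows:
  increments:
    - [-46,-2,2,0,0,0.023]
    - [-46,-2,2,0,0,0.023]
    - [-46,0,1,0,0,0.023]
    - [-46,1,2,0,0,0.023]
    - [-46,2,2,0,0,0.023]

```text
time: 11.42
tool_pos: [515.8, -111.1, 331.8]
tcp_rot: [-179.8, -0.0, 75.6]
ft_force: [0.8, -0.7, -0.8]
finger_gap: 85.0
grip_force: 0.0
```

send_rows:
  increments:
    - [-46,3,2,0,0,0.023]
    - [-45,4,2,0,0,0.023]
    - [-36,1,22,0,0,0.031]
    - [-35,3,22,0,0,0.031]
    - [-36,4,22,0,0,0.03]

```text
time: 12.05
tool_pos: [472.0, -304.1, 261.2]
tcp_rot: [-179.8, -0.1, 67.6]
ft_force: [1.3, -0.2, -0.5]
finger_gap: 85.3
grip_force: 0.0
```

send_rows:
  increments:
    - [-35,4,22,0,0,0.031]
    - [-35,6,22,0,0,0.031]
    - [0,0,40,0,0,0]
    - [0,0,40,0,0,0]
    - [0,0,40,0,0,0]

```text
time: 12.68
tool_pos: [453.4, -370.9, 96.6]
tcp_rot: [-179.8, -0.1, 64.1]
ft_force: [-0.2, -1.3, 0.2]
finger_gap: 85.5
grip_force: 0.0
```

send_rows:
  increments:
    - [0,0,0,0,0,0]
    - [0,0,0,0,0,0]

```text
time: 12.92
tool_pos: [455.0, -372.0, 100.7]
tcp_rot: [180.0, 0.0, 64.2]
ft_force: [1.0, 0.0, 0.5]
finger_gap: 85.6
grip_force: 0.0
```

Run:
```python
from p import *
z=r.sense(); print(z['time'],z['tool_pos'],z['tcp_rot'])
a=snap('side')['img'][200:320,310:460]; b=snap('top')['img'][160:260,340:460]
a=cv2.resize(a,(562,450),interpolation=2); b=cv2.resize(b,(0,0),fx=1.98,fy=4.5,interpolation=2)
cv2.imwrite('pics/s5.png',np.hstack([a,b]))
s=dict(np.load('/tmp/side.npz'))
for nm,p in (('tcp+35',[455,-372,135]),('hc',[455,-372,36]),('tip',[455+45.5,-372+94,20])):
    c=s['view']@np.append(p,1); u,v=(s['fx']*c[0]/c[2]+s['cx']),(s['fy']*c[1]/c[2]+s['cy']); print(nm,u,v,(u-310)*3.75,(v-200)*3.75)
```

```text
12.925 [ 454.95319279 -371.96972953  100.74301895] [1.79990942e+02 2.65810573e-03 6.41623986e+01]
tcp+35 393.57000869445574 263.1081786940707 313.387532604209 236.65567010276519
hc 388.9015418706231 268.3792657963503 295.88078201483654 256.4222467363136
tip 372.15152198872755 242.43859088869138 233.0682074577283 159.14471583259268
```

View pics/s5.png

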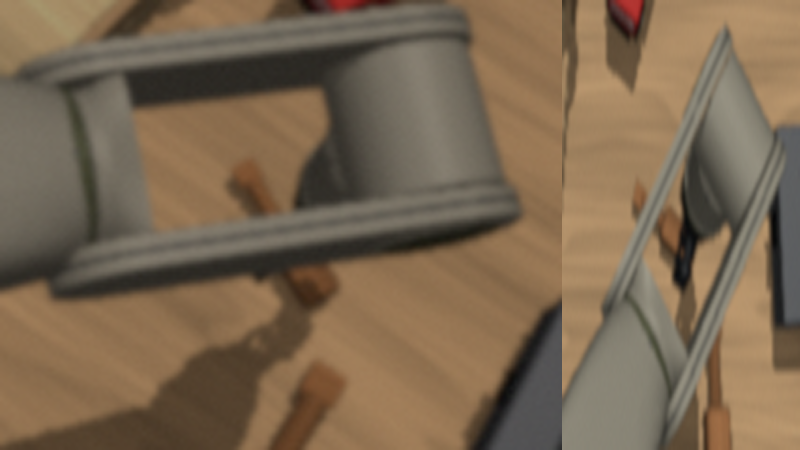

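The side half of the picture shows the tip at crop (243,168) and the tail at (318,288), close to the predictions of (233,159) and (318,291). The gripper hangs over the handle. Descending, allowing for the 35 mm tip offset.

send_rows:
  increments:
    - [0,0,40,0,0,0]
    - [0,0,40,0,0,0]
    - [0,0,25,0,0,0]
    - [0,0,15,0,0,0]
    - [0,0,10,0,0,0]

```text
time: 13.65
tool_pos: [455.7, -372.7, -29.2]
tcp_rot: [179.9, 0.0, 64.2]
ft_force: [0.1, 0.2, 0.8]
finger_gap: 85.6
grip_force: 0.0
```

send_rows:
  increments:
    - [0,0,0,0,0,0]
    - [0,0,0,0,0,0]
    - [0,0,0,0,0,0]
    - [0,0,0,0,0,0]
    - [0,0,0,0,0,0]
  grip: 1
  grip_force: 40

```text
time: 14.28
tool_pos: [455.7, -372.7, -28.7]
tcp_rot: [179.9, 0.0, 64.2]
ft_force: [-0.2, -0.5, 6.2]
finger_gap: 35.2
grip_force: 41.4
```

send_rows:
  increments:
    - [0,0,0,0,0,0]
    - [0,0,0,0,0,0]

```text
time: 14.52
tool_pos: [455.7, -372.8, -28.7]
tcp_rot: [179.9, 0.0, 64.2]
ft_force: [-0.8, -0.2, 6.8]
finger_gap: 35.3
grip_force: 41.4
```

The screwdriver is held (gap 35 mm). Lifting 80 mm to check the hold, then planning the carry.

send_rows:
  increments:
    - [0,0,-15,0,0,0]
    - [0,0,-25,0,0,0]
    - [0,0,-40,0,0,0]
    - [0,0,0,0,0,0]
  grip_force: 60

```text
time: 15.02
tool_pos: [457.2, -374.2, 55.0]
tcp_rot: [179.6, 0.1, 64.2]
ft_force: [0.0, 0.3, -1.0]
finger_gap: 35.1
grip_force: 60.6
```

Run:
```python
from p import *
z=r.sense(); print(z['time'],z['tool_pos'],z['finger_gap'],z['ft_force'])
t=bin2w([-92,35,0]); print(t); yw=BY-90
plan([([456,-372,200],down(64)),(t+[-20,-60,310],down(yw)),(t+[0,0,310],down(yw)),(t+[0,0,150],down(yw),40),(t+[0,0,60],down(yw),30)],48)
```

```text
15.025 [ 457.2227142  -374.22784563   55.04138779] 35.131866233967536 [ 0.02723936  0.29602139 -1.039784  ]
[503.26261375 -32.35756678   0.        ]
[[0, 0, -36, 0.002, 0.001, 0.001], [1, -1, -36, 0.002, 0.0, 0.0], [0, 0, -37, 0.001, 0.001, 0.001], [0, 0, -36, 0.002, 0.0, 0.001], [33, -12, -14, 0.0, 0.0, 0.157]]
[[30, -18, -14, 0.0, 0.0, 0.156], [28, -22, -13, 0.0, 0.0, 0.157], [24, -25, -14, 0.0, 0.0, 0.157], [19, -30, -14, 0.0, 0.0, 0.157], [15, -32, -14, 0.0, 0.0, 0.156]]
[[9, -34, -13, 0.0, 0.0, 0.157], [5, -35, -14, 0.0, 0.0, 0.157], [6, -31, 0, 0.0, 0.0, 0.0], [5, -31, 0, 0.0, 0.0, 0.0], [0, 0, 40, 0.0, 0.0, 0.0]]
[[0, 0, 40, 0.0, 0.0, 0.0], [0, 0, 40, 0.0, 0.0, 0.0], [0, 0, 40, 0.0, 0.0, 0.0], [0, 0, 30, 0.0, 0.0, 0.0], [0, 0, 30, 0.0, 0.0, 0.0]]
[[0, 0, 30, 0.0, 0.0, 0.0]]
end [503.  -32.2  59.9] [180.   -0.   -7.9] 21
```

send_rows:
  increments:
    - [0,0,-38,0,0,0]
    - [0,0,-38,0,0,0]
    - [0,0,-38,0,0,0]
    - [0,0,-38,0,0,0]
    - [33,-12,-14,0,0,0.157]

```text
time: 15.65
tool_pos: [458.6, -338.7, 218.6]
tcp_rot: [179.8, 0.1, 54.9]
ft_force: [0.2, 0.4, -1.0]
finger_gap: 35.2
grip_force: 60.6
```

send_rows:
  increments:
    - [30,-18,-14,0,0,0.156]
    - [28,-22,-13,0,0,0.157]
    - [24,-25,-14,0,0,0.157]
    - [19,-30,-14,0,0,0.157]
    - [15,-32,-14,0,0,0.156]

```text
time: 16.27
tool_pos: [473.9, -160.3, 284.8]
tcp_rot: [-180.0, 0.1, 10.0]
ft_force: [0.6, -0.5, -0.9]
finger_gap: 35.4
grip_force: 60.6
```

send_rows:
  increments:
    - [9,-34,-13,0,0,0.157]
    - [5,-35,-14,0,0,0.157]
    - [6,-31,0,0,0,0]
    - [5,-31,0,0,0,0]
    - [0,0,0,0,0,0]

```text
time: 16.9
tool_pos: [500.4, -29.7, 311.3]
tcp_rot: [-180.0, 0.1, -7.5]
ft_force: [0.0, -0.0, -0.6]
finger_gap: 35.0
grip_force: 60.6
```

Run:
```python
from p import *
z=r.sense(); print(z['time'],z['tool_pos'],z['tcp_rot'],z['finger_gap'],RB.inv().apply(z['tool_pos']-B0))
s=snap('side'); cv2.imwrite('pics/s6.png',cv2.resize(s['img'][80:260,200:440],None,fx=3.3,fy=3.3,interpolation=2))
```

```text
16.9 [500.40734187 -29.65418808 311.34952967] [-1.79973479e+02  7.88018073e-02 -7.52390525e+00] 35.03703459940099 [-89.71192794  38.19774297 311.34952967]
```

View pics/s6.png

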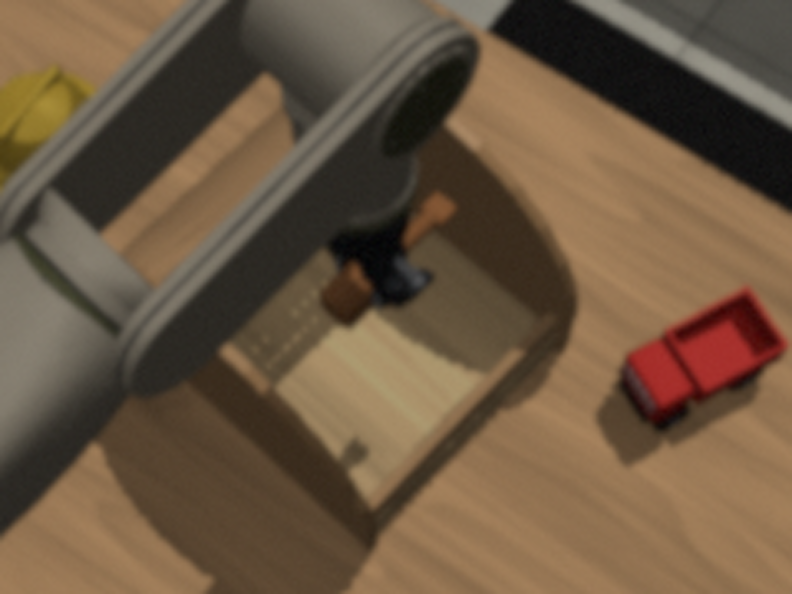

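The bin stands open, and the screwdriver (handle at crop (348,290), tip at (435,210)) hangs level over the mouth and parallel to the sill. Lowering.

send_rows:
  increments:
    - [0,0,40,0,0,0]
    - [0,0,40,0,0,0]
    - [0,0,40,0,0,0]
    - [0,0,40,0,0,0]
    - [0,0,35,0,0,0]

```text
time: 17.58
tool_pos: [499.5, -32.5, 115.1]
tcp_rot: [180.0, 0.1, -7.8]
ft_force: [0.0, 0.5, -0.5]
finger_gap: 34.8
grip_force: 60.6
```

send_rows:
  increments:
    - [0,0,30,0,0,0]
    - [0,0,25,0,0,0]
    - [0,0,15,0,0,0]
    - [0,0,10,0,0,0]
    - [0,0,0,0,0,0]

```text
time: 18.2
tool_pos: [500.3, -31.7, 36.8]
tcp_rot: [180.0, 0.0, -7.7]
ft_force: [0.2, 0.0, -0.2]
finger_gap: 34.8
grip_force: 60.6
```

send_rows:
  increments:
    - [0,0,6,0,0,0]
    - [0,0,5,0,0,0]
    - [0,0,0,0,0,0]

```text
time: 18.58
tool_pos: [500.4, -31.4, 25.7]
tcp_rot: [180.0, 0.0, -7.7]
ft_force: [0.2, -0.8, 0.4]
finger_gap: 35.2
grip_force: 60.6
```

send_rows:
  increments:
    - [0,0,2,0,0,0]
    - [0,0,0,0,0,0]

```text
time: 18.82
tool_pos: [500.5, -31.5, 23.9]
tcp_rot: [180.0, 0.0, -7.7]
ft_force: [-0.7, -0.5, -0.1]
finger_gap: 34.9
grip_force: 60.6
```

send_rows:
  increments:
    - [0,0,2,0,0,0]
    - [0,0,0,0,0,0]

```text
time: 19.08
tool_pos: [500.4, -31.5, 21.8]
tcp_rot: [-180.0, 0.0, -7.7]
ft_force: [-0.4, 0.1, -1.6]
finger_gap: 35.4
grip_force: 60.6
```

send_rows:
  increments:
    - [0,0,0,0,0,0]
    - [0,0,0,0,0,0]
    - [0,0,0,0,0,0]
    - [0,0,0,0,0,0]
  grip: -1

```text
time: 19.58
tool_pos: [500.7, -31.5, 22.1]
tcp_rot: [180.0, -0.0, -7.7]
ft_force: [-0.0, 0.5, -0.7]
finger_gap: 85.2
grip_force: 0.0
```

send_rows:
  increments:
    - [0,0,-15,0,0,0]
    - [0,0,-40,0,0,0]
    - [0,0,-40,0,0,0]
    - [0,0,-45,0,0,0]
    - [0,0,-45,0,0,0]

```text
time: 20.2
tool_pos: [500.5, -31.5, 209.8]
tcp_rot: [180.0, -0.1, -7.7]
ft_force: [0.3, 0.2, 0.1]
finger_gap: 85.5
grip_force: 0.0
```

send_rows:
  increments:
    - [0,0,-45,0,0,0]
    - [0,0,-45,0,0,0]
    - [0,0,-35,0,0,0]
    - [0,0,0,0,0,0]
    - [0,0,0,0,0,0]

```text
time: 20.82
tool_pos: [500.4, -31.5, 332.0]
tcp_rot: [180.0, -0.0, -7.7]
ft_force: [0.8, 0.2, -1.0]
finger_gap: 85.4
grip_force: 0.0
```

Run:
```python
from p import *
z=r.sense(); print(z['time'],z['tool_pos'],z['ft_force'],z['finger_gap'])
a=snap('side'); W=cloud(a); L=RB.inv().apply(W.reshape(-1,3)-B0).reshape(W.shape)
hsv=cv2.cvtColor(a['img'],cv2.COLOR_BGR2HSV)
m=(abs(L[...,1])<140)&(L[...,0]<20)&(L[...,0]>-155)&(L[...,2]>60)&(L[...,2]<110)
K=L[m]; print(m.sum(),K.min(0),K.max(0),cv2.minAreaRect(K[:,:2].astype(np.float32)))
rad=np.hypot(L[...,0],L[...,2]-100); k=(abs(L[...,1])<100)&(rad>160)&(rad<182)&(L[...,2]>200); print('edge',np.percentile(np.degrees(np.arctan2(L[k][:,2]-100,-L[k][:,0])),[1,5]))
cv2.imwrite('pics/s7.png',cv2.resize(a['img'][80:260,200:440],None,fx=3.3,fy=3.3,interpolation=2))
```

```text
20.825 [500.36864388 -31.46004171 332.00870382] [ 0.7807285   0.17341063 -0.95459288] 85.41534821574389
360 [-112.13421126  -65.73121726   60.21112576] [-73.01922569  77.45036871  92.29628196] ((-92.13481140136719, 5.931983947753906), (38.96256637573242, 143.1520538330078), 0.531063437461853)
edge [125.4672895 125.4672895]
```

View pics/s7.png

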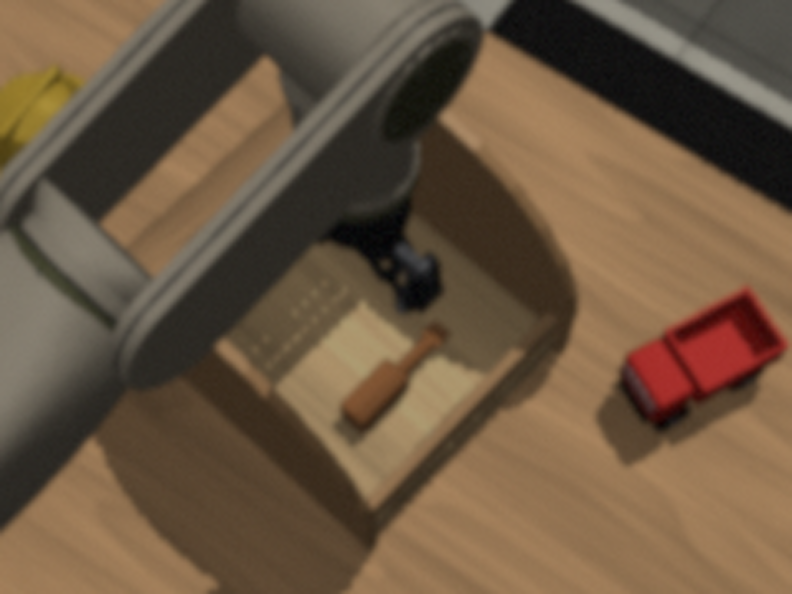

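The screwdriver lies on the bin floor (handle at crop (375,390), tip at (437,333)), wholly inside at bin x≈-92, y from -66 to 77. I'll check the cover from above, then hand in.

Run:
```python
from p import *
best=None
s=snap('top'); L=RB.inv().apply(cloud(s).reshape(-1,3)-B0); rad=np.hypot(L[:,0],L[:,2]-100)
el=np.degrees(np.arctan2(L[:,2]-100,-L[:,0]))
c=(abs(L[:,1])<130)&(rad>160)&(rad<182)&(el>5)&(el<150); h=(abs(L[:,1])<30)&(rad>205)&(rad<225)&(el>5)&(el<150)
print(c.sum(),np.percentile(el[c],[0,5,50]) if c.any() else '',h.sum(),np.percentile(el[h],[10,50,90]) if h.any() else '')
ok=(not c.any() or np.percentile(el[c],5)>88)
print(r.hand_in() if ok else 'check')
```

```text
261 [108.8200933  109.3941924  112.86344805] 62 [103.88342712 105.72093149 107.8251718 ]
the job is handed in; nothing more can be done
None
```

The job is handed in: the cover is fully open, with its handle measured at about 106° (107° is the end stop), and the smaller screwdriver lies on the bin floor, wholly inside. The arm touched no bystander toy or the cup, and the job took about 21 of the 64 s; I have not seen the judge's result.

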